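Press the proud sample tube home in its foam rack

TASK

One of the red-capped sample tubes in the white foam rack has been left standing proud of the rest. Press it gently straight down with the fingertips on its cap until it is fully home, level with the others, then draw back clear. Do not lift it, do not touch the other tubes, and leave the flask, the label roll and the marker where they are.

Things in the scene. Friction and masses are not known exactly. Their poses are not given: they have to be found in the camera images.
- raised_tube: The tube that stands proud: clear, 118 mm tall, 29 mm thick, white paper label, red screw cap (34 mm across, top 14 mm of the tube, flat). Origin: lowest point of its conical foot, z up. It starts 18 to 28 mm higher than the other tubes. The foam grips it: it stays as left, upright, slides down under 4 to 5 N, then meets the foam bottom (springy, about 5 N per mm). Over 30 N would crush it.
- raised_tube_cap (a point): Centre of the flat top of the raised tube's red cap, 118 mm above that tube's origin. Fully home it is 128 mm above the desk, level with the other caps.
- rack: White foam tube rack, 180 x 180 mm, 45 mm high, fixed to the desk; origin at the centre of its underside (desk height), x and y along its sides, z up. 4 x 4 round pockets at 42 mm centres, 35 mm deep (bottoms 10 mm above the desk). Eight pockets hold tubes, the rest are empty; the raised tube may be in any of the eight.
- tube1: One of the seven other tubes, same make as the raised tube, fully home in its pocket, cap top 128 mm above the desk. Origin: lowest point of its foot, 118 mm below the cap top. The nearest caps are 42 mm from each other, centre to centre (8 mm gap). To be left alone.
- tube2: One of the seven other tubes, same make as the raised tube, fully home in its pocket, cap top 128 mm above the desk. Origin: lowest point of its foot, 118 mm below the cap top. The nearest caps are 42 mm from each other, centre to centre (8 mm gap). To be left alone.
- tube3: One of the seven other tubes, same make as the raised tube, fully home in its pocket, cap top 128 mm above the desk. Origin: lowest point of its foot, 118 mm below the cap top. The nearest caps are 42 mm from each other, centre to centre (8 mm gap). To be left alone.
- tube4: One of the seven other tubes, same make as the raised tube, fully home in its pocket, cap top 128 mm above the desk. Origin: lowest point of its foot, 118 mm below the cap top. The nearest caps are 42 mm from each other, centre to centre (8 mm gap). To be left alone.
- tube5: One of the seven other tubes, same make as the raised tube, fully home in its pocket, cap top 128 mm above the desk. Origin: lowest point of its foot, 118 mm below the cap top. The nearest caps are 42 mm from each other, centre to centre (8 mm gap). To be left alone.
- tube6: One of the seven other tubes, same make as the raised tube, fully home in its pocket, cap top 128 mm above the desk. Origin: lowest point of its foot, 118 mm below the cap top. The nearest caps are 42 mm from each other, centre to centre (8 mm gap). To be left alone.
- tube7: One of the seven other tubes, same make as the raised tube, fully home in its pocket, cap top 128 mm above the desk. Origin: lowest point of its foot, 118 mm below the cap top. The nearest caps are 42 mm from each other, centre to centre (8 mm gap). To be left alone.
- flask: Black drinking flask with a thin steel band, 69 mm across and 180 mm tall, standing loose about 0.2 m to the side of the rack. Origin: centre of its underside. To be left alone.
- label_roll: Roll of blank white labels lying flat and loose, 76 mm across, 30 mm high. Origin: centre of its underside. To be left alone.
- marker: White marker pen with a blue cap lying loose, 130 mm long, 16 mm thick, along its x axis. Origin: on its underside near the middle. To be left alone.

How it is judged (in metres and radians):
On the way:
1. the fingertips press on the raised tube while it is still proud (contact force between raised_tube and the fingers above 0.5 N and z of raised_tube_cap in the frame of rack above 0.132 m), for 0.04 s.
At the end, for the whole second after the job is handed in: The raised tube is at rest, fully home in its pocket: its cap top is within 3 mm of the level of the others (128 mm above the desk). The other seven tubes are within 3 mm, and the flask, label roll and marker within 15 mm, of where they started (z of raised_tube_cap in the frame of rack below 0.131 m and linear speed of raised_tube below 0.01 m/s and not (distance of tube1 from where it was at the start of the episode above 0.003 m) and not (distance of tube2 from where it was at the start of the episode above 0.003 m) and not (distance of tube3 from where it was at the start of the episode above 0.003 m) and not (distance of tube4 from where it was at the start of the episode above 0.003 m) and not (distance of tube5 from where it was at the start of the episode above 0.003 m) and not (distance of tube6 from where it was at the start of the episode above 0.003 m) and not (distance of tube7 from where it was at the start of the episode above 0.003 m) and not (distance of flask from where it was at the start of the episode above 0.015 m) and not (distance of label_roll from where it was at the start of the episode above 0.015 m) and not (distance of marker from where it was at the start of the episode above 0.015 m)); the robot touches nothing.
It fails at once if the raised tube is lifted by more than 5 to 6 mm from where it stood (distance of raised_tube_cap from where it was at the start of the episode above 0.005 m and z of raised_tube_cap in the frame of rack above 0.152 m).
It fails at once if the raised tube is pressed with more than 30 N (contact force between raised_tube and the fingers above 30 N or contact force between raised_tube and the arm above 30 N).
It fails at once if another tube is touched (more than 1 N) or moved by more than 3 mm (contact force between any of tube1, tube2, tube3, tube4, tube5, tube6, tube7 and the fingers above 1 N or contact force between any of tube1, tube2, tube3, tube4, tube5, tube6, tube7 and the arm above 1 N or distance of any of tube1, tube2, tube3, tube4, tube5, tube6, tube7 from where it was at the start of the episode above 0.003 m).
It fails at once if the flask, the label roll or the marker is moved by more than 15 mm (distance of any of flask, label_roll, marker from where it was at the start of the episode above 0.015 m).
It also fails if it takes over 32 s, if anything falls off the work surface, if the arm or the gripper's body presses on something with over 40 N, if the wrist force passes 120 N, or if a joint passes its speed limit or range.

ROBOT

A 6-joint arm with a two-finger parallel gripper is mounted at the origin on the work surface. World frame = base frame: x ahead of the robot, y to its left, z up, the work surface at z = 0. Lengths are in mm, angles in rad, forces in N, time in s.
With the tool pointing down it reaches from about 275 to 850 mm from the base axis. Payload 5.2 kg.
Tool frame: the origin (TCP) lies on the centre line of the jaws, within the pads' length; the fingertips stand 11 mm ahead of it and the grasp point (between the pads) lies 8 mm behind it (env.nose_length is the distance from the TCP to the fingertips, in mm); z points along the fingers, y is the line along which they close (so a half turn about z gives the same grasp; the last joint's range is limited). The gripper opens to 85 mm and grips with 20 to 120 N. Pads are 22 mm wide; open, the fingers measure 114 mm over their backs; the gripper's body (76 mm by 85 mm) begins 54 mm behind the grasp point. The pads swing forward as they close: fully open they stand 13 mm farther back than shut.
Start: joints at [-0.203, 0.259, 1.535, -0, 1.348, -0.203], TCP at [550.005, 0.023, 242.31] pointing down, gripper open.
Joint ranges: [-3.14, 3.14], [-0.91, 2.08], [0.19, 2.58], [-1.22, 4.36], [0.22, 2.71], [-3.12, 3.12]. Speed limits (rad/s): [2.57, 2.57, 3.14, 3.14, 3.14, 3.14].

INTERFACE

Orientations are given as a unit quaternion [x, y, z, w].
In Python, from station import env gives the robot as it stands.
- The arm moves only by the shell command python3 -m pendant 'ROWS' [OPENING]. ROWS is JSON, a list of rows, each a list of 6 numbers: the shift along the tool's x, y, z in cm, then the turn, a rotation vector about the tool's x, y, z in rad. A call has 1 to 20 rows; each row is the pose to reach, as a shift and turn from the pose commanded when the call began, along the tool's axes at that moment; what a row does not reach only later rows make up. A row lasts 1/10 s, in which the tool goes at most 50 mm and 8.59 degrees, less where a joint would pass 70% of its speed; a pose out of reach is approached as far as the arm can. A call with a gripper value outside its range is refused whole. OPENING is the opening, from -1 (shut) to 1 (fully open), set as the call begins (- or left out, the last holds). The fingers move at their own pace and stop on an object; the grip force is fixed at half the most. Time passes only in rows, so rows that repeat a pose let the fingers close. It gives the time, the measured TCP pose, the force, the opening and the grip force at its end, in the units of the state.
- env.observe(): the state, without advancing time (a new reading comes with each control period).
- env.camera(name): name is "scene" or "side" or "wrist"; returns a dict with "pixels" (420x560x3 uint8, red, green, blue), "z_map" (420x560 float32, mm along the optical axis (not along the pixel's ray), 0 where there is no reading), "fx", "fy", "cx", "cy" (pixels), "cam_to_world" (4x4, takes a point from camera to world coordinates). Camera axes: x right, y down, z forward; pixel columns grow to the right and rows downward; lengths in mm; the calibration is good to about 2 mm. A picture is of the moment at which its call begins.
- env.finish_job(): hands the job in; it is judged then, once.
Trained networks look in the newest picture that a camera, given by its name, has taken for a name from the list of things; names that differ only in an ending like _2 or _b are one class to them, and where a whole thing is asked for, a point or a joint stands for the part that bears it (a point fixed in the world has none). Each returns a list of dicts, best first, with "conf" (0 to 1); they miss things now and then, are a little off and sometimes report something else, mostly with a low value. They report only what shows in the picture. A call takes as long as a camera call.
- env.regions_of(camera, query): "pixels" (420x560 bool, what is visible of it).
- env.place_of(camera, query): "at" ([x, y, z] in mm, in the coordinates of the camera as it stood for that picture, good to about 4 mm: a listed point, or the origin of a listed thing).
The state is a dict: "t": time; "joint_pos": joint angles; "dq": joint speeds; "tau": joint torques, N m; "tool_pos": TCP position; "orientation": TCP orientation; "wrist_force": force on the tool from outside, world axes, zero at the start; "moment": the same for the moment, N m; "finger_gap": finger opening in mm; "grasp_force": force on a finger pad.
Only numpy, scipy, OpenCV 4.12 (cv2) and the standard library are available. Lean on these libraries where they do the work, as an engineer would, in place of code of your own. Each camera call takes 0.05 s, during which the arm holds its last target. There are 200 camera calls.

## Working session

There is one attempt and no reset: what is moved stays moved. The work goes in short steps, Python scripts to look and compute and a shell command to move; the robot and the scene stay as the last step left them, time stands still between calls to the robot, and variables do not carry over. Pictures are saved under pics/ and viewed, at most 10 in all, crops included, and the job is handed in when it is done.

```bash
mkdir -p pics
cat > h.py <<'E'
import numpy as np,cv2
from station import env
def shot(n,f=None):
    c=env.camera(n)
    if f: cv2.imwrite('pics/'+f,c['pixels'][:,:,::-1])
    return c
def w(c,p): return (np.array(c['cam_to_world'])@np.r_[p,1])[:3]
def cloud(c):
    z=c['z_map'];v,u=np.indices(z.shape)
    P=np.stack([(u-c['cx'])/c['fx']*z,(v-c['cy'])/c['fy']*z,z,np.ones_like(z)],-1)
    return (P@np.array(c['cam_to_world']).T)[...,:3]
def red(c):
    h=cv2.cvtColor(c['pixels'],cv2.COLOR_RGB2HSV)
    return ((h[...,0]<8)|(h[...,0]>172))&(h[...,1]>130)&(h[...,2]>60)&(c['z_map']>0)
E
python3 - <<'E'
from h import *
for n in ['scene','side','wrist']:
    c=shot(n,n+'1.png')
    for q in ['raised_tube_cap','rack','flask','tube1']:
        for d in env.place_of(n,q)[:8]: print(n,q,round(d['conf'],2),w(c,d['at']).round(0))
    P=cloud(c);m=red(c);Q=P[m]
    if len(Q): print(n,m.sum(),np.percentile(Q[:,2],[1,10,50,90,99]).round(0))
    t=m&(P[...,2]>138)&(P[...,2]<165)
    if t.sum(): print('top',t.sum(),P[t].mean(0),P[t].max(0),P[t].min(0),np.argwhere(t).mean(0))
o=env.observe();print({k:np.round(v,3) for k,v in o.items()})
E
```

```text
scene raised_tube_cap 0.61 [ 612. -117.  150.]
scene raised_tube_cap 0.38 [638. -38.  10.]
scene rack 0.95 [568. -36.  -0.]
scene flask 0.64 [618. 185.   3.]
scene tube1 0.88 [606.  18.  13.]
scene tube1 0.8 [596. -26.   8.]
scene tube1 0.8 [643.   4.   9.]
scene tube1 0.72 [581. -63.  11.]
scene tube1 0.65 [620. -77.  11.]
scene tube1 0.62 [637. -35.  14.]
scene tube1 0.5 [547. -14.  11.]
scene 1880 [ 87. 103. 127. 152. 156.]
top 236 [ 614.43944568 -115.0167863   152.20852235] [628.82743173 -98.6020453  156.69073199] [ 594.95343542 -132.13941513  139.07158107] [209.01271186 172.89830508]
side raised_tube_cap 0.88 [ 607. -119.  154.]
side raised_tube_cap 0.61 [ 577. -217.    8.]
side raised_tube_cap 0.35 [550. -10.   7.]
side rack 0.84 [560. -38.   0.]
side flask 0.68 [617. 184.   4.]
side flask 0.6 [ 608. -117.  156.]
side tube1 0.91 [579. -63.  10.]
side tube1 0.8 [549.  -9.   9.]
side 48822 [-641. -550. -168.  153.  264.]
top 1727 [1337.32722084  595.91206107  151.80268535] [1575.54786078 1422.54981474  164.99898038] [ 590.39234322 -134.54560457  138.00165198] [ 84.73943254 451.69
[... 388 characters left out ...]
. 154.]
top 1652 [ 607.36939659 -111.72024566  151.35604769] [625.75927988 -98.0859214  155.14650312] [ 591.34093213 -132.62768303  138.46325555] [354.36077482 363.30871671]
{'t': np.float64(0.75), 'joint_pos': array([-0.203,  0.259,  1.535, -0.   ,  1.348, -0.203]), 'dq': array([ 0.   , -0.   , -0.   , -0.001, -0.001, -0.002]), 'tau': array([-0.0000e+00, -4.4582e+01, -2.9086e+01, -0.0000e+00,  1.0000e-03,
        0.0000e+00]), 'tool_pos': array([5.50008e+02, 1.40000e-02, 2.42340e+02]), 'orientation': array([0.707, 0.707, 0.   , 0.   ]), 'wrist_force': array([ 0.036,  0.238, -0.043]), 'moment': array([-0.041, -0.013,  0.022]), 'grasp_force': np.float64(0.0), 'finger_gap': np.float64(85.425)}
```

Run:
```python
from h import *
import glob
i=[cv2.imread(f'pics/{n}1.png') for n in ['scene','wrist']]
cv2.imwrite('pics/both.png',cv2.resize(np.hstack(i),(800,300)))
for n in ['scene','wrist']:
    c=shot(n);P=cloud(c);m=red(c)&(abs(P[...,0]-609)<25)&(abs(P[...,1]+117)<25)
    Z=np.median(P[m&(P[...,2]>148)][:,2]);t=m&(abs(P[...,2]-Z)<4)
    (a,b),r=cv2.minEnclosingCircle(P[t][:,:2].astype(np.float32));print(n,'top',a,b,r,Z,t.sum(),P[t].mean(0))
```

```text
scene top 612.025390625 -115.60247802734375 17.10572624206543 153.50274812015311 201 [ 612.89565136 -115.51225919  153.43050619]
wrist top 608.3908081054688 -115.40821838378906 17.59008026123047 153.01030304365568 1336 [ 607.86495232 -113.85602202  152.838666  ]
```

View pics/both.png

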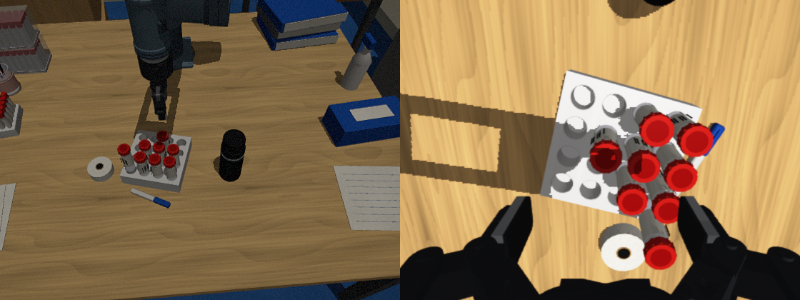

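The wrist view (right half) shows the raised cap at about (658,254) in the composite, alone at a rack corner with the label roll beside it. The scene view (left) shows it at (124,149). Both cameras and the pocket grid put it near (608,-116), with the top at about 153. I'll close the gripper and move above it.

```bash
python3 -m pendant '[[-2,1,0,0,0,0],[-4,2,0,0,0,0],[-6,3,0,0,0,0],[-8,4,0,0,0,0],[-10,5,0,0,0,0],[-11.6,5.8,1,0,0,0],[-11.6,5.8,2,0,0,0],[-11.6,5.8,3,0,0,0],[-11.6,5.8,3,0,0,0],[-11.6,5.8,3,0,0,0],[-11.6,5.8,3,0,0,0],[-11.6,5.8,3,0,0,0]]' -1
python3 - <<'E'
from h import *
print(env.nose_length)
I=[]
for n in ['scene','side','wrist']:
    c=shot(n);I.append(c['pixels'][:,:,::-1]);P=cloud(c);m=red(c)&(abs(P[...,0]-609)<27)&(abs(P[...,1]+117)<27)&(P[...,2]>146)&(P[...,2]<162)
    for d in env.place_of(n,'raised_tube_cap')[:1]: print(n,round(d['conf'],2),w(c,d['at']).round(1))
    if m.sum()>20:
        Z=np.median(P[m][:,2]);t=m&(abs(P[...,2]-Z)<4)
        print(n,cv2.minEnclosingCircle(P[t][:,:2].astype(np.float32)),Z,t.sum())
I[0]=cv2.resize(I[0][110:260,80:280],(560,420))
cv2.imwrite('pics/b2.png',cv2.resize(np.vstack([np.hstack(I[:2]),np.hstack([I[2],I[2]*0])]),(800,600)))
E
```

```text
t: 2.05
tool_pos: [608.2, -115.5, 213.1]
orientation: [0.707, 0.707, 0.0, 0.001]
wrist_force: [-0.3, 0.2, 0.7]
finger_gap: -0.1
grasp_force: 0.0
11.0
scene 0.85 [ 608.4 -117.3  151.9]
scene ((611.893798828125, -115.86882019042969), 17.18513298034668) 153.19314448966577 122
side 0.98 [ 606.8 -116.7  156.6]
side ((607.2330932617188, -116.92950439453125), 17.527706146240234) 154.61673685869323 317
wrist 0.9 [ 609.1 -116.   156.6]
wrist ((608.7210083007812, -115.54927825927734), 17.281147003173828) 153.20739529580607 2396
```

View pics/b2.png

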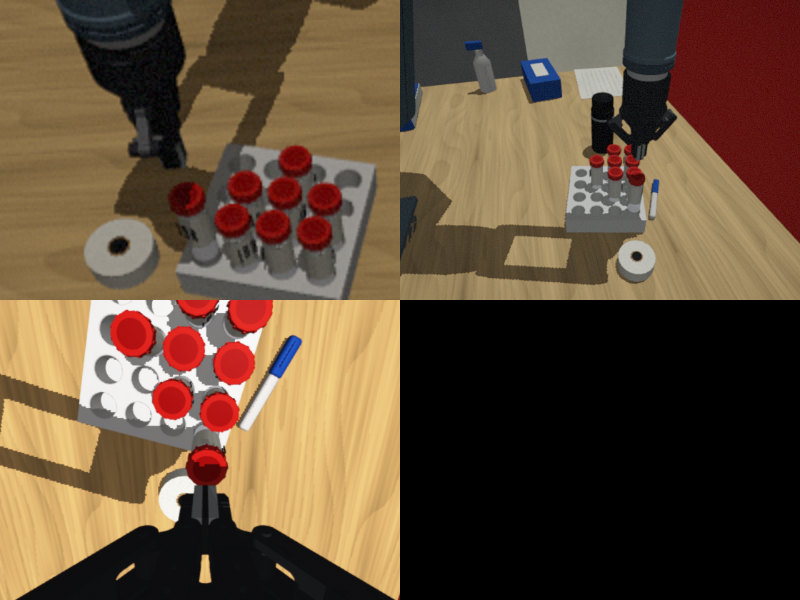

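The wrist view shows the shut fingers just behind and above the raised cap at (207,465). All three cameras agree on about (608.5,-116,153.5), so the tool is centred. The fingertips are at about 202. I'll go down to make contact and start pressing.

```bash
python3 -m pendant '[[0,0,1.5,0,0,0],[0,0,3,0,0,0],[0,0,4,0,0,0],[0,0,4.3,0,0,0],[0,0,4.5,0,0,0],[0,0,4.7,0,0,0],[0,0,4.9,0,0,0],[0,0,5.1,0,0,0],[0,0,5.3,0,0,0],[0,0,5.5,0,0,0],[0,0,5.6,0,0,0],[0,0,5.6,0,0,0]]'
```

```text
t: 3.55
tool_pos: [608.1, -116.1, 156.3]
orientation: [0.707, 0.707, 0.0, 0.0]
wrist_force: [0.5, 0.5, 3.7]
finger_gap: 0.2
grasp_force: 1.5
```

It's in contact and sliding at about 4 N. I'll keep pressing.

```bash
python3 -m pendant '[[0,0,0.2,0,0,0],[0,0,0.4,0,0,0],[0,0,0.6,0,0,0],[0,0,0.8,0,0,0],[0,0,1.0,0,0,0],[0,0,1.2,0,0,0],[0,0,1.3,0,0,0],[0,0,1.4,0,0,0],[0,0,1.5,0,0,0],[0,0,1.6,0,0,0],[0,0,1.65,0,0,0],[0,0,1.65,0,0,0]]'
```

```text
t: 4.75
tool_pos: [608.0, -116.0, 139.7]
orientation: [0.707, 0.707, -0.0, -0.0]
wrist_force: [1.3, -0.0, 3.3]
finger_gap: -0.1
grasp_force: 1.5
```

Next, small steps until the spring bottom shows in the force.

```bash
python3 -m pendant '[[0,0,0.05,0,0,0],[0,0,0.1,0,0,0],[0,0,0.15,0,0,0],[0,0,0.2,0,0,0],[0,0,0.2,0,0,0]]'
```

```text
t: 5.25
tool_pos: [608.1, -116.0, 138.0]
orientation: [0.707, 0.707, 0.0, 0.0]
wrist_force: [1.1, -0.4, 4.6]
finger_gap: -0.0
grasp_force: 2.3
```

```bash
python3 -m pendant '[[0,0,0.05,0,0,0],[0,0,0.1,0,0,0],[0,0,0.1,0,0,0]]'
```

```text
t: 5.55
tool_pos: [608.3, -116.1, 137.4]
orientation: [0.707, 0.707, 0.0, 0.0]
wrist_force: [0.5, -0.9, 7.0]
finger_gap: -0.2
grasp_force: 3.5
```

```bash
python3 -m pendant '[[0,0,0.05,0,0,0],[0,0,0.1,0,0,0],[0,0,0.1,0,0,0]]'
```

```text
t: 5.85
tool_pos: [608.5, -116.1, 136.9]
orientation: [0.707, 0.707, 0.0, 0.001]
wrist_force: [-0.8, 1.0, 9.5]
finger_gap: -0.3
grasp_force: 4.7
```

The force is rising the way the foam bottom should. I'll draw back up, then check the cap level.

```bash
python3 -m pendant '[[0,0,-0.3,0,0,0],[0,0,-0.8,0,0,0],[0,0,-2,0,0,0],[0,0,-4,0,0,0],[0,0,-6,0,0,0],[0,0,-8,0,0,0],[0,0,-10,0,0,0],[1,0,-12,0,0,0],[3,-2,-12,0,0,0],[6,-4,-12,0,0,0],[9,-6,-12,0,0,0],[9,-6,-12,0,0,0],[9,-6,-12,0,0,0]]'
python3 - <<'E'
from h import *
for n in ['scene','side','wrist']:
    c=shot(n,n+'9.png');P=cloud(c);m=red(c)
    T=[w(c,d['at']) for d in env.place_of(n,'tube1') if d['conf']>.4]
    for t in T+[np.array([608,-116,0])]:
        k=m&(np.hypot(P[...,0]-t[0],P[...,1]-t[1])<12)&(P[...,2]>115)
        if k.sum()>20: print(n,t.round(0),np.percentile(P[k][:,2],[50,90]).round(1),k.sum())
i=[cv2.imread('pics/wrist9.png'),cv2.resize(cv2.imread('pics/scene9.png')[110:260,80:280],(560,420))]
cv2.imwrite('pics/b9.png',cv2.resize(np.hstack(i),(800,300)))
E
```

```text
t: 7.15
tool_pos: [547.8, -25.5, 256.5]
orientation: [0.707, 0.708, 0.0, 0.0]
wrist_force: [-0.5, -0.4, 0.7]
finger_gap: 0.0
grasp_force: 0.0
scene [619. -74.  11.] [127.6 129.2] 98
scene [548. -14.   7.] [127.7 129.4] 78
scene [632. -37.  11.] [127.7 129.4] 100
scene [641.   2.   6.] [127.6 129.4] 96
scene [581. -64.   6.] [127.6 129. ] 89
scene [606.  15.  14.] [127.6 129.1] 93
scene [595. -26.   8.] [127.9 129.5] 94
scene [ 608 -116    0] [127.4 128.8] 89
side [550. -11.   9.] [129.3 130. ] 106
side [581. -62.  12.] [129.3 130. ] 121
side [ 608 -116    0] [129. 130.] 147
wrist [641.  11.   7.] [127.3 128.3] 873
wrist [579. -64.  11.] [127.4 128.3] 653
wrist [601.  20.   7.] [127.5 128.4] 874
wrist [622. -74.  11.] [127.3 128.1] 633
wrist [630. -37.   9.] [127.4 128.1] 711
wrist [552. -12.   7.] [127.4 128.3] 781
wrist [ 608 -116    0] [127.2 128. ] 550
```

View pics/b9.png

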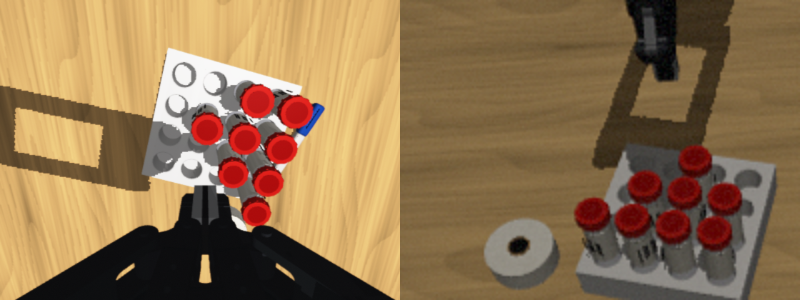

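The pressed cap, at (593,213) in the scene half and (257,212) in the wrist half, is level with the others in all three cameras. The arm is clear and nothing else has moved.

```bash
python3 -c "
from station import env
print(env.finish_job())"
```

```text
the job is handed in; nothing more can be done
None
```

The raised tube is pressed home, with its cap level with the others to within about 0.5 mm in all three cameras and a peak reading of about 9.5 N; the arm is clear, nothing else visibly moved, and the job is handed in, though the hand-in call returned no verdict.

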